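# Stroke the rack-feed slide through its full travel

## Task

Two rack-feed slides stand on the lab bench; check the one with the blue grip for sticky spots. At an unhurried pace run its carriage up against the red bumper, then all the way back against the green bumper, and let go of it there. Leave the carriage with the yellow grip where it is.

Things in the scene. Friction and masses are not known exactly. Their poses are not given: they have to be found in the camera images.
- blue_feeder: The slide to be checked, fixed to the bench: a white base plate 260 x 75 mm, 10 mm thick, with an aluminium rail down its middle, a green bumper at one end and a red bumper at the other, each 12 mm thick, 50 mm wide, tops 46 mm above the bench. Origin: centre of the plate's underside, on the bench. Its x axis runs along the rail from the green bumper (nearer the robot) to the red one, z is up; it stands turned by up to about 25 degrees either way from straight ahead.
- blue_carriage (a joint): Position of the blue-gripped carriage along the rail, in m: 0 against the green bumper, 0.16 against the red one, growing along the slide's x axis. It starts somewhere in between, runs with light friction (about 2 to 4 N at a slow pace) and stays where it is left.
- blue_grip (a point): Point on the centre line of the blue upright grip, 80 mm above the bench. The grip is a block 22 mm along the rail, 30 mm across it, 52 mm tall, from 50 to 102 mm above the bench; it stands in the middle of the grey carriage, 60 mm along the rail by 56 mm wide, whose top is 50 mm above the bench. Axes as those of the slide.
- yellow_grip (a point): The same point on the yellow grip of a second slide, alike in all but the grip's colour, standing on the other side and turned on its own; not to be moved.

How it is judged:
By the outcome, as a careful person would: the job done as asked, in the order asked, and still so for the second after the job is handed in, with the robot touching nothing.
It also fails if it takes over 38 s, if anything falls off the work surface, if the arm or the gripper's body presses on something with over 40 N, if the wrist force passes 120 N, or if a joint passes its speed limit or range.

## Robot

A 7-joint arm with a two-finger parallel gripper is mounted at the origin on the work surface. World frame = base frame: x ahead of the robot, y to its left, z up, the work surface at z = 0. Lengths are in m, angles in rad, forces in N, time in s.
With the tool pointing down it reaches from about 0.425 to 0.925 m from the base axis. Payload 6.8 kg.
Tool frame: the origin (TCP) lies at the very end of the fingers, on their centre line; the grasp point (between the pads) lies 19 mm behind it; z points along the fingers, y is the direction in which the jaws open and shut (so a half turn about z gives the same grasp; the last joint's range is limited). The gripper opens to 85 mm and grips with 20 to 120 N. Pads are 22 mm wide; open, the fingers measure 114 mm over their backs; the gripper's body (76 mm by 85 mm) begins 54 mm behind the grasp point. The pads swing forward as they close: fully open they stand 13 mm farther back than shut.
Start: joints at [1.099, 0.477, 0.022, 1.555, -0.011, 1.109, -0.083], TCP at [0.24, -0.631, 0.231] pointing down, gripper open.
Joint ranges: [-2.96, 2.96], [-0.34, 2.1], [-1.41, 1.46], [0.24, 2.44], [-1.37, 4.51], [0.17, 1.92], [-2.96, 2.96]. Speed limits (rad/s): [2.39, 2.39, 3.14, 3.14, 3.14, 3.14, 3.14].

## Interface

Orientations are given as a unit quaternion [w, x, y, z].
In Python, from station import sensors, cams, workorder gives the robot as it stands. The module is installed in compiled form; this text tells all that it offers.
- The arm moves only by the tool move_arm, never from a script. Its arguments are lists of equal length, an entry for each row: "offset": the shift along the world's x, y, z in m, a list of three; "rot": the turn, a rotation vector about the world's x, y, z in rad, a list of three; "grip": the closure, from 0 (fully open) to 1 (shut). A call has 1 to 8 rows; each row shifts and turns the commanded pose from where the row before left it; what a row does not reach is not made up. A row lasts 1/8 s, in which the tool goes at most 62.5 mm and 10.7 degrees, less where a joint would pass 70% of its speed; a pose out of reach is approached as far as the arm can. A call with a gripper value outside its range is refused whole. The fingers move at their own pace and stop on an object; "force" is the grip in N (left out, the last holds). Time passes only in rows, so rows that do not move let the fingers close. It gives the time, the measured TCP pose, the force and the opening at its end, in the units of the state.
- sensors.read_state(): the state, without advancing time (a new reading comes with each control period).
- cams.get_image(name): name is "side" or "top" or "wrist"; returns the picture (480x640x3 uint8, red, green, blue); there is no depth.
- cams.camera_model(name): a dict with "intrinsics" (3x3 intrinsics, pixels), "R" (3x3) and "t" (3): a world point X has camera coordinates R X + t; the wrist camera has in their place "tool_from_camera" (4x4, takes a point from camera to tool coordinates, whose origin is the TCP and whose axes are the flange's). Camera axes: x right, y down, z forward; pixel columns grow to the right and rows downward; lengths in m; the calibration is good to about 2 mm. A picture is of the moment at which its call begins: read the wrist's pose just before it. camera_model takes no time and is no camera call.
- workorder.sign_off(): hands the job in, once; it reports no verdict.
The state is a dict: "t": time; "joints": joint angles; "joint_vel": joint speeds; "tau": joint torques, N m; "eef_pos": TCP position; "eef_rot": TCP orientation; "contact_force": force on the tool from outside, world axes, zero at the start; "torque": the same for the moment, N m; "width": finger opening in m.
Only numpy, scipy, OpenCV 4.12 (cv2) and the standard library are available. Lean on these libraries where they do the work, as an engineer would, in place of code of your own. Each camera call takes 0.05 s, during which the arm holds its last target. There are 200 camera calls.

## Working session

There is one attempt and no reset: what is moved stays moved. The work goes in short steps, Python scripts to look and compute and a tool call to move; the robot and the scene stay as the last step left them, time stands still between calls to the robot, and variables do not carry over. Pictures are saved under pics/ and viewed, on a budget of 10 in all, crops included, one or two more only if the job needs it, and the job is handed in when it is done.

Besides the shell and the picture viewer there is one more tool, called in YAML: its name, and indented under it one key for each argument. move_arm: Moves the arm, as the interface text tells. Its arguments: {"type":"object","properties":{"offset":{"type":"array","items":{"type":"array","items":{"type":"number"}}},"rot":{"type":"array","items":{"type":"array","items":{"type":"number"}}},"grip":{"type":"array","items":{"type":"number"}},"force":{"type":"number"}},"required":["offset","rot","grip"]}

```bash
mkdir -p pics
python3 - <<'E'
from station import sensors,cams
import cv2,numpy as np
s=sensors.read_state();print(s)
a=cams.get_image("top");b=cams.get_image("side")
np.save("top.npy",a);np.save("side.npy",b)
cv2.imwrite("pics/top.png",a[:,:,::-1]);cv2.imwrite("pics/side.png",b[:,:,::-1])
for n in("top","side"):print(n,cams.camera_model(n))
E
```

```text
{'t': 0.0, 'joints': array([ 1.09890592,  0.47776637,  0.02233715,  1.55646632, -0.01149815,
        1.10931588, -0.08309433]), 'joint_vel': array([-0.00063826,  0.00285985, -0.00131403, -0.0001763 ,  0.00062674,
        0.00184576,  0.00096528]), 'tau': array([ 2.74934964e-04, -5.96454370e+01,  1.60799671e+00, -2.81197768e+01,
        1.24534144e-02,  9.35180200e-03,  1.70994559e-05]), 'eef_pos': array([ 0.23994895, -0.63026517,  0.23034202]), 'eef_rot': array([-8.84058837e-04,  9.83499483e-01,  1.80908628e-01, -2.31593020e-04]), 'contact_force': array([ 0.00460412,  0.20086322, -0.50762723]), 'torque': array([ 0.02145134, -0.0143362 , -0.00423659]), 'width': 0.08564486002403442}
top {'intrinsics': array([[527.86190847,   0.        , 311.90614138],
       [  0.        , 527.86190847, 241.67016081],
       [  0.        ,   0.        ,   1.        ]]), 'R': array([[ 0.00921632, -0.99975875,  0.01993734],
       [-0.99522169, -0.01110902, -0.09700711],
       [ 0.09720519, -0.01894802, -0.99508398]]), 't': array([-0.01069626,  0.55462138,  0.76944425])}
side {'intrinsics': array([[504.00274507,   0.        , 317.23128021],
       [  0.        , 504.00274507, 236.38833429],
       [  0.        ,   0.        ,   1.        ]]), 'R': array([[ 0.7501336 , -0.66114363, -0.01373616],
       [-0.32690436, -0.3526894 , -0.87678032],
       [ 0.57483312,  0.66219279, -0.4806949 ]]), 't': array([-0.40637636,  0.26946871,  0.42173691])}
```

View pics/top.png

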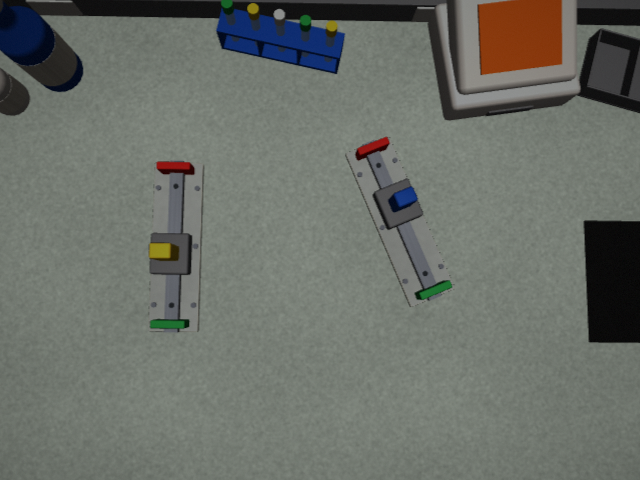

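View pics/side.png

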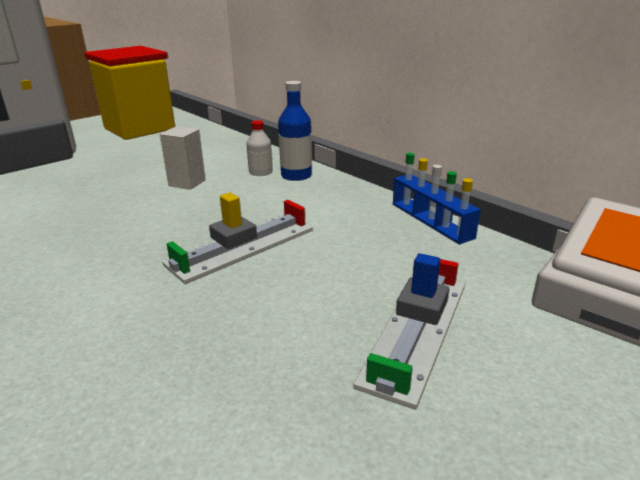

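```bash
cat > h.py <<'E'
import numpy as np,cv2
from station import sensors,cams
def ray(name,px,z):
    m=cams.camera_model(name);R,t=m["R"],m["t"];C=-R.T@t
    d=R.T@np.linalg.inv(m["intrinsics"])@[px[0],px[1],1];return C+d*(z-C[2])/d[2]
def mask(im,col):
    h=cv2.cvtColor(im,cv2.COLOR_RGB2HSV);r={"red":(0,8),"green":(50,75),"blue":(105,125),"yellow":(20,32)}[col]
    return cv2.inRange(h,(r[0],140,40),(r[1],255,255))
E
python3 - <<'E'
from h import *
for n in("top","side"):
    m=cams.camera_model(n);print(n,"C",-m["R"].T@m["t"])
im=np.load("top.npy");hsv=cv2.cvtColor(im,cv2.COLOR_RGB2HSV)
for col in("red","green","blue"):
    mk=mask(im,col);mk[:100]=0;mk[:,:320]=0;mk[:,500:]=0
    cs,_=cv2.findContours(mk,0,1);c=max(cs,key=cv2.contourArea);h=cv2.convexHull(c)
    p=cv2.approxPolyDP(h,2.,True)[:,0]
    z={"blue":.102}.get(col,.046)
    print(col,cv2.contourArea(c))
    for q in p:print(q,ray("top",q,z).round(4),im[q[1],q[0]])
x=np.vstack([cv2.resize(im[130:310,330:470],None,fx=4,fy=4,interpolation=2)[:720]])
cv2.imwrite("pics/crop.png",cv2.resize(im[135:305,340:460],None,fx=3.5,fy=3.5,interpolation=2)[:,:,::-1])
E
```

```text
top C [0.47727583 0.01004707 0.81967712]
side C [ 0.15049871 -0.45290552  0.43340959]
red 227.0
[387 138] [ 0.711  -0.1163  0.046 ] [128  51  48]
[386 145] [ 0.7002 -0.1148  0.046 ] [47  4  4]
[359 155] [ 0.6842 -0.0741  0.046 ] [45  4  4]
[358 148] [ 0.6949 -0.0726  0.046 ] [132  40  35]
green 223.5
[449 281] [ 0.497  -0.2068  0.046 ] [ 34 105  51]
[450 287] [ 0.4882 -0.2081  0.046 ] [23 98 40]
[421 298] [ 0.4718 -0.1652  0.046 ] [14 67 26]
[419 292] [ 0.4805 -0.1623  0.046 ] [10 43 17]
blue 290.5
[411 187] [ 0.625  -0.1402  0.102 ] [ 21  45 101]
[416 200] [ 0.6069 -0.147   0.102 ] [24 38 73]
[398 206] [ 0.5982 -0.122   0.102 ] [ 4 16 45]
[394 193] [ 0.6163 -0.1166  0.102 ] [30 43 78]
```

View pics/crop.png

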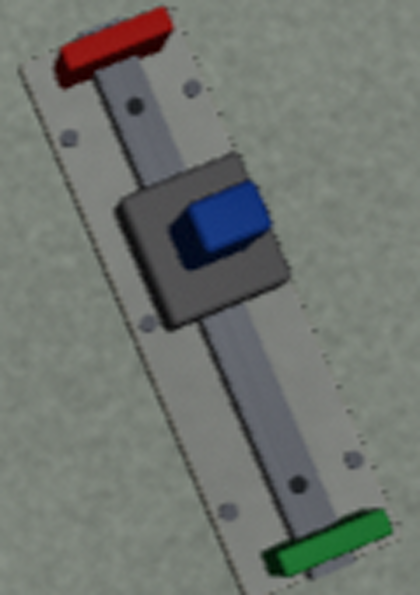

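Run:
```python
from h import *
f=lambda u,v,z:ray("top",(340+(u+.5)/3.5-.5,135+(v+.5)/3.5-.5),z)
r=f(117,39,.046);g=f(333,541,.046);b=f(230,215,.102)
d=r-g;L=np.hypot(*d[:2]);u=d[:2]/L;n=np.array([-u[1],u[0]])
print(r,g,b,"L",L,"yaw",np.degrees(np.arctan2(u[1],u[0])),u,n)
# bumper edge directions
for a,c in(((62,48),(168,9)),((285,575),(392,532)),((279,552),(386,511))):
    e=f(*c,.046)-f(*a,.046);print("width",np.hypot(*e[:2]),"yaw",np.degrees(np.arctan2(e[1],e[0]))+90)
mid=(r+g)[:2]/2;print("mid",mid,"grip along from mid",(b[:2]-mid)@u,"across",(b[:2]-mid)@n)
# side view check of grip top
im=np.load("side.npy");mk=mask(im,"blue");mk[:, :405]=0;mk[:,450:]=0;mk[:240]=0
c=max(cv2.findContours(mk,0,1)[0],key=cv2.contourArea);p=cv2.approxPolyDP(cv2.convexHull(c),2.,True)[:,0]
for q in p:print(q,ray("side",q,.102).round(4),ray("side",q,.05).round(4))
m=cams.camera_model("side")
for P in((*b[:2],.102),(*b[:2],.05)):
    x=m["intrinsics"]@(m["R"]@P+m["t"]);print("proj",x[:2]/x[2])
s=sensors.read_state();print(s["eef_pos"]);from scipy.spatial.transform import Rotation as Ro
q=s["eef_rot"];R=Ro.from_quat([q[1],q[2],q[3],q[0]]).as_matrix();print(R.round(3));y=R[:,1];print("jaw dir deg",np.degrees(np.arctan2(y[1],y[0])))
```

```text
[ 0.69867309 -0.09529602  0.046     ] [ 0.48479577 -0.1856059   0.046     ] [ 0.61217802 -0.13228217  0.102     ] L 0.23216241169262708 yaw 22.89194459846288 [0.9212401  0.38899443] [-0.38899443  0.9212401 ]
width 0.04904841091925732 yaw 21.325142237974987
width 0.0488578758808981 yaw 22.054972532874785
width 0.04859669791928286 yaw 21.184407367883267
mid [ 0.59173443 -0.14045096] grip along from mid 0.022011063267732885 across -0.00042702991090485913
[418 254] [ 0.6104 -0.1192  0.102 ] [ 0.6826 -0.0668  0.05  ]
[439 259] [ 0.62   -0.1447  0.102 ] [ 0.6937 -0.0964  0.05  ]
[436 286] [ 0.5686 -0.1788  0.102 ] [ 0.6342 -0.1358  0.05  ]
[431 297] [ 0.5469 -0.1883  0.102 ] [ 0.6091 -0.1467  0.05  ]
[411 290] [ 0.5412 -0.1645  0.102 ] [ 0.6025 -0.1193  0.05  ]
[414 264] [ 0.5877 -0.1311  0.102 ] [ 0.6563 -0.0806  0.05  ]
proj [427.12540369 257.40893464]
proj [423.51980378 291.3260712 ]
[ 0.23995595 -0.63034708  0.23043417]
[[ 0.935  0.356 -0.001]
 [ 0.356 -0.935  0.001]
 [-0.    -0.002 -1.   ]]
jaw dir deg -69.15973716184313
```

move_arm:
  offset:
    - [0.0235,0.031,0]
    - [0.0235,0.031,0]
    - [0.0235,0.031,0]
    - [0.0235,0.031,0]
    - [0.0235,0.031,0]
    - [0.0235,0.031,0]
    - [0.0235,0.031,0]
    - [0.0235,0.031,0]
  rot:
    - [0,0,0.03]
    - [0,0,0]
    - [0,0,0]
    - [0,0,0]
    - [0,0,0]
    - [0,0,0]
    - [0,0,0]
    - [0,0,0]
  grip: [0,0,0,0,0,0,0,0]
  force: 50

```text
t: 1.1
eef_pos: [0.4286, -0.3816, 0.231]
eef_rot: [-0.0, 0.981, 0.196, -0.0]
contact_force: [1.1, -0.2, 0.3]
width: 0.0854
```

move_arm:
  offset:
    - [0.0235,0.031,0]
    - [0.0235,0.031,0]
    - [0.0235,0.031,0]
    - [0.0235,0.031,0]
    - [0.0235,0.031,0]
    - [0.0235,0.031,0]
    - [0.0235,0.031,0]
    - [0.01,0.03,0]
  rot:
    - [0,0,0]
    - [0,0,0]
    - [0,0,0]
    - [0,0,0]
    - [0,0,0]
    - [0,0,0]
    - [0,0,0]
    - [0,0,0]
  grip: [0,0,0,0,0,0,0,0]

```text
t: 2.1
eef_pos: [0.6035, -0.1343, 0.2307]
eef_rot: [-0.0, 0.981, 0.196, -0.0]
contact_force: [1.2, 0.3, -0.3]
width: 0.0855
```

Check from near with the wrist camera.

```bash
cat >> h.py <<'E'
from scipy.spatial.transform import Rotation as Ro
def wray(s,px,z):
    m=cams.camera_model("wrist");T=m["tool_from_camera"];q=s["eef_rot"]
    R=Ro.from_quat([q[1],q[2],q[3],q[0]]).as_matrix()
    C=s["eef_pos"]+R@T[:3,3];d=R@T[:3,:3]@np.linalg.inv(m["intrinsics"])@[px[0],px[1],1]
    return C+d*(z-C[2])/d[2]
E
python3 - <<'E'
from h import *
s=sensors.read_state();im=cams.get_image("wrist");np.save("w.npy",im);cv2.imwrite("pics/w1.png",im[:,:,::-1])
q=s["eef_rot"];R=Ro.from_quat([q[1],q[2],q[3],q[0]]).as_matrix();print(s["eef_pos"],np.degrees(np.arctan2(R[1,1],R[0,1])))
for col in("blue","red","green"):
    mk=mask(im,col);cs=cv2.findContours(mk,0,1)[0]
    for c in cs:
        if cv2.contourArea(c)<200:continue
        print(col,cv2.contourArea(c))
        for p in cv2.approxPolyDP(cv2.convexHull(c),4.,True)[:,0]:print(p,wray(s,p,.102 if col=="blue" else .046).round(4))
E
```

```text
[ 0.60348254 -0.13432964  0.23073299] -67.3974020062411
blue 1471.5
[338 194] [ 0.6318 -0.1368  0.102 ]
[342 230] [ 0.6094 -0.1496  0.102 ]
[304 232] [ 0.5977 -0.1253  0.102 ]
[305 194] [ 0.6231 -0.1158  0.102 ]
red 1041.0
[352  76] [ 0.712  -0.1166  0.046 ]
[348  93] [ 0.6996 -0.1187  0.046 ]
[290  89] [ 0.685  -0.0761  0.046 ]
[291  76] [ 0.694  -0.0734  0.046 ]
green 1137.0
[345 328] [ 0.5127 -0.1981  0.046 ]
[346 354] [ 0.4882 -0.2099  0.046 ]
[297 354] [ 0.4705 -0.1674  0.046 ]
[299 328] [ 0.4965 -0.159   0.046 ]
```

View pics/w1.png

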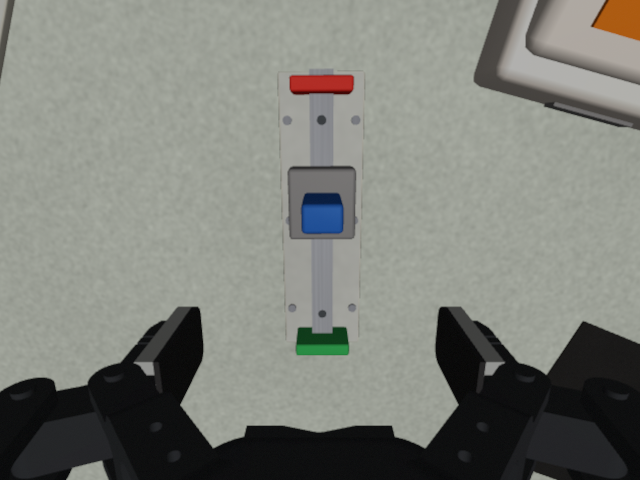

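Run:
```python
from h import *
s=sensors.read_state()
b=wray(s,(322.5,219.5),.102);r=wray(s,(321.5,76),.046);g=wray(s,(322.5,354),.046)
d=(r-g)[:2];print(b,r,g,np.hypot(*d),np.degrees(np.arctan2(d[1],d[0])));u=d/np.hypot(*d)
print("s_grip from far-green edge",(b-g)[:2]@u-.012-.03, "across",np.cross(u,(b-g)[:2]))
```

```text
[ 0.61227054 -0.12762893  0.102     ] [ 0.70403659 -0.0879842   0.046     ] [ 0.48137793 -0.18375619  0.046     ] 0.24238225183840295 23.273952042128595
s_grip from far-green edge 0.10041881943733771 across -0.00015935926064643974<stdin>:5: DeprecationWarning: Arrays of 2-dimensional vectors are deprecated. Use arrays of 3-dimensional vectors instead. (deprecated in NumPy 2.0)
```

move_arm:
  offset:
    - [0.0085,0.0045,0]
    - [0,0,-0.04]
    - [0,0,-0.04]
    - [0,0,-0.03]
    - [0,0,-0.03]
    - [0,0,-0.02]
    - [0,0,-0.008]
    - [0,0,0]
  rot:
    - [0,0,0.007]
    - [0,0,0]
    - [0,0,0]
    - [0,0,0]
    - [0,0,0]
    - [0,0,0]
    - [0,0,0]
    - [0,0,0]
  grip: [0,0,0,0,0,0,0,0]

```text
t: 3.15
eef_pos: [0.6113, -0.1317, 0.0633]
eef_rot: [0.0, 0.98, 0.199, -0.0]
contact_force: [-0.8, 0.2, 0.6]
width: 0.0854
```

move_arm:
  offset:
    - [0,0,0]
    - [0,0,0]
    - [0,0,0]
    - [0,0,0]
    - [0,0,0]
    - [0,0,0]
    - [0,0,0]
    - [0,0,0]
  rot:
    - [0,0,0]
    - [0,0,0]
    - [0,0,0]
    - [0,0,0]
    - [0,0,0]
    - [0,0,0]
    - [0,0,0]
    - [0,0,0]
  grip: [0.3,0.6,1,1,1,1,1,1]
  force: 50

```text
t: 4.15
eef_pos: [0.6123, -0.1329, 0.0643]
eef_rot: [0.001, 0.98, 0.199, 0.001]
contact_force: [2.3, -4.5, 5.3]
width: 0.0294
```

move_arm:
  offset:
    - [0.0023,0.001,0]
    - [0.0046,0.00195,0]
    - [0.0046,0.00195,0]
    - [0.0046,0.00195,0]
    - [0.0046,0.00195,0]
    - [0.0046,0.00195,0]
    - [0.0046,0.00195,0]
    - [0.0046,0.00195,0]
  rot:
    - [0,0,0]
    - [0,0,0]
    - [0,0,0]
    - [0,0,0]
    - [0,0,0]
    - [0,0,0]
    - [0,0,0]
    - [0,0,0]
  grip: [1,1,1,1,1,1,1,1]

```text
t: 5.15
eef_pos: [0.6464, -0.1185, 0.0644]
eef_rot: [0.001, 0.98, 0.198, 0.0]
contact_force: [0.7, -4.9, 6.6]
width: 0.0294
```

move_arm:
  offset:
    - [0.0037,0.0016,0]
    - [0.0037,0.0016,0]
    - [0.0037,0.0016,0]
    - [0.0018,0.0008,0]
    - [0.0018,0.0008,0]
    - [0.0018,0.0008,0]
    - [0.0018,0.0008,0]
    - [0,0,0]
  rot:
    - [0,0,0]
    - [0,0,0]
    - [0,0,0]
    - [0,0,0]
    - [0,0,0]
    - [0,0,0]
    - [0,0,0]
    - [0,0,0]
  grip: [1,1,1,1,1,1,1,1]

```text
t: 6.15
eef_pos: [0.6649, -0.1107, 0.0644]
eef_rot: [0.001, 0.98, 0.198, 0.001]
contact_force: [1.5, -5.3, 5.1]
width: 0.0292
```

move_arm:
  offset:
    - [0.0014,0.0006,0]
    - [0.0014,0.0006,0]
    - [0.0014,0.0006,0]
    - [0,0,0]
  rot:
    - [0,0,0]
    - [0,0,0]
    - [0,0,0]
    - [0,0,0]
  grip: [1,1,1,1]

```text
t: 6.65
eef_pos: [0.6657, -0.1104, 0.0643]
eef_rot: [0.001, 0.98, 0.198, -0.003]
contact_force: [-10.8, -6.9, 13.6]
width: 0.0296
```

move_arm:
  offset:
    - [0.0014,0.0006,0]
    - [0.0005,0.0002,0]
    - [0,0,0]
  rot:
    - [0,0,0]
    - [0,0,0]
    - [0,0,0]
  grip: [1,1,1]

```text
t: 7.02
eef_pos: [0.6658, -0.1104, 0.0643]
eef_rot: [0.001, 0.98, 0.198, -0.005]
contact_force: [-15.1, -7.9, 18.7]
width: 0.0298
```

Run:
```python
from h import *
im=cams.get_image("side");cv2.imwrite("pics/s2.png",cv2.resize(im[180:420,330:530],None,fx=2.5,fy=2.5)[:,:,::-1])
```

```text
(no output)
```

View pics/s2.png

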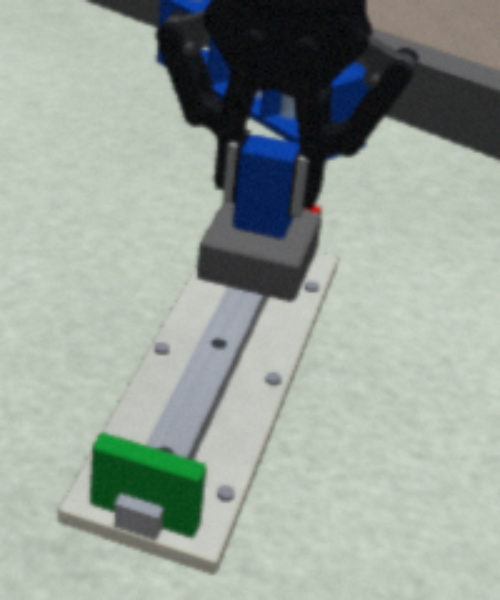

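The side view shows the carriage hard up at the red end: only a sliver of red shows behind it, at crop (315,210). The wrist force also rose there after 58 mm of travel, as expected. Next I run it back.

move_arm:
  offset:
    - [-0.0028,-0.0012,0]
    - [-0.0046,-0.00195,0]
    - [-0.0046,-0.00195,0]
    - [-0.0046,-0.00195,0]
    - [-0.0046,-0.00195,0]
    - [-0.0046,-0.00195,0]
    - [-0.0046,-0.00195,0]
    - [-0.0046,-0.00195,0]
  rot:
    - [0,0,0]
    - [0,0,0]
    - [0,0,0]
    - [0,0,0]
    - [0,0,0]
    - [0,0,0]
    - [0,0,0]
    - [0,0,0]
  grip: [1,1,1,1,1,1,1,1]

```text
t: 8.07
eef_pos: [0.6365, -0.1227, 0.0643]
eef_rot: [0.001, 0.98, 0.198, 0.001]
contact_force: [4.0, -4.6, 2.1]
width: 0.0295
```

move_arm:
  offset:
    - [-0.0046,-0.00195,0]
    - [-0.0046,-0.00195,0]
    - [-0.0046,-0.00195,0]
    - [-0.0046,-0.00195,0]
    - [-0.0046,-0.00195,0]
    - [-0.0046,-0.00195,0]
    - [-0.0046,-0.00195,0]
    - [-0.0046,-0.00195,0]
  rot:
    - [0,0,0]
    - [0,0,0]
    - [0,0,0]
    - [0,0,0]
    - [0,0,0]
    - [0,0,0]
    - [0,0,0]
    - [0,0,0]
  grip: [1,1,1,1,1,1,1,1]

```text
t: 9.07
eef_pos: [0.5998, -0.1382, 0.0643]
eef_rot: [0.001, 0.98, 0.198, 0.001]
contact_force: [4.1, -5.6, 3.3]
width: 0.0294
```

move_arm:
  offset:
    - [-0.0046,-0.00195,0]
    - [-0.0046,-0.00195,0]
    - [-0.0046,-0.00195,0]
    - [-0.0046,-0.00195,0]
    - [-0.0046,-0.00195,0]
    - [-0.0046,-0.00195,0]
    - [-0.0046,-0.00195,0]
    - [-0.0046,-0.00195,0]
  rot:
    - [0,0,0]
    - [0,0,0]
    - [0,0,0]
    - [0,0,0]
    - [0,0,0]
    - [0,0,0]
    - [0,0,0]
    - [0,0,0]
  grip: [1,1,1,1,1,1,1,1]

```text
t: 10.07
eef_pos: [0.563, -0.1537, 0.0643]
eef_rot: [0.001, 0.98, 0.199, 0.002]
contact_force: [4.9, -5.1, 3.3]
width: 0.0296
```

move_arm:
  offset:
    - [-0.0046,-0.00195,0]
    - [-0.0046,-0.00195,0]
    - [-0.0046,-0.00195,0]
    - [-0.0046,-0.00195,0]
    - [-0.0046,-0.00195,0]
    - [-0.0046,-0.00195,0]
    - [-0.0037,-0.0016,0]
    - [-0.0028,-0.0012,0]
  rot:
    - [0,0,0]
    - [0,0,0]
    - [0,0,0]
    - [0,0,0]
    - [0,0,0]
    - [0,0,0]
    - [0,0,0]
    - [0,0,0]
  grip: [1,1,1,1,1,1,1,1]

```text
t: 11.08
eef_pos: [0.529, -0.1682, 0.0643]
eef_rot: [0.001, 0.98, 0.199, 0.002]
contact_force: [4.2, -4.6, 2.0]
width: 0.0293
```

move_arm:
  offset:
    - [-0.0018,-0.0008,0]
    - [-0.0018,-0.0008,0]
    - [-0.0018,-0.0008,0]
    - [-0.0018,-0.0008,0]
    - [-0.0018,-0.0008,0]
    - [-0.0014,-0.0006,0]
    - [-0.0014,-0.0006,0]
    - [0,0,0]
  rot:
    - [0,0,0]
    - [0,0,0]
    - [0,0,0]
    - [0,0,0]
    - [0,0,0]
    - [0,0,0]
    - [0,0,0]
    - [0,0,0]
  grip: [1,1,1,1,1,1,1,1]

```text
t: 12.08
eef_pos: [0.5184, -0.1727, 0.0643]
eef_rot: [0.001, 0.98, 0.199, 0.003]
contact_force: [7.3, -3.5, -0.6]
width: 0.0292
```

move_arm:
  offset:
    - [-0.0014,-0.0006,0]
    - [-0.0014,-0.0006,0]
    - [0,0,0]
  rot:
    - [0,0,0]
    - [0,0,0]
    - [0,0,0]
  grip: [1,1,1]

```text
t: 12.45
eef_pos: [0.5183, -0.1727, 0.0644]
eef_rot: [0.001, 0.98, 0.199, 0.005]
contact_force: [14.4, -2.1, -8.9]
width: 0.0291
```

move_arm:
  offset:
    - [0,0,0]
    - [0,0,0]
    - [0,0,0]
    - [0,0,0]
    - [0,0,0]
    - [0,0,0]
    - [0,0,0]
    - [0,0,0]
  rot:
    - [0,0,0]
    - [0,0,0]
    - [0,0,0]
    - [0,0,0]
    - [0,0,0]
    - [0,0,0]
    - [0,0,0]
    - [0,0,0]
  grip: [0.6,0.4,0,0,0,0,0,0]

```text
t: 13.45
eef_pos: [0.5128, -0.173, 0.0633]
eef_rot: [-0.0, 0.98, 0.199, -0.0]
contact_force: [-0.1, -0.7, -0.5]
width: 0.0853
```

move_arm:
  offset:
    - [0,0,0.01]
    - [0,0,0.02]
    - [0,0,0.03]
    - [0,0,0.03]
    - [0,0,0.03]
    - [0,0,0.03]
    - [0,0,0.02]
    - [0,0,0]
  rot:
    - [0,0,0]
    - [0,0,0]
    - [0,0,0]
    - [0,0,0]
    - [0,0,0]
    - [0,0,0]
    - [0,0,0]
    - [0,0,0]
  grip: [0,0,0,0,0,0,0,0]

```text
t: 14.45
eef_pos: [0.5138, -0.1732, 0.2354]
eef_rot: [0.001, 0.98, 0.199, 0.002]
contact_force: [0.3, -0.3, -0.9]
width: 0.0858
```

Run:
```python
from h import *
im=cams.get_image("side");a=im[130:400,150:530];w=cams.get_image("wrist")
cv2.imwrite("pics/s3.png",cv2.resize(a,None,fx=2.1,fy=2.1)[:,:,::-1]);cv2.imwrite("pics/w3.png",w[:,:,::-1])
print(sensors.read_state()["t"])
# yellow: unchanged?
i0=np.load("side.npy")
for i in(i0,im):
    m=mask(i,"yellow");m[:185]=0;m[240:]=0;m[:,:200]=0;m[:,260:]=0;print(cv2.boundingRect(m))
```

```text
14.55
(220, 193, 22, 35)
(220, 193, 22, 35)
```

View pics/s3.png

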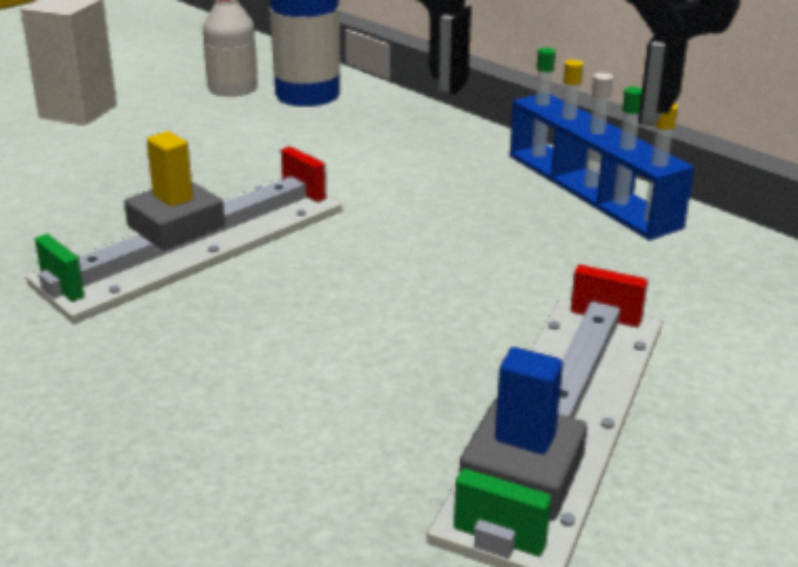

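View pics/w3.png

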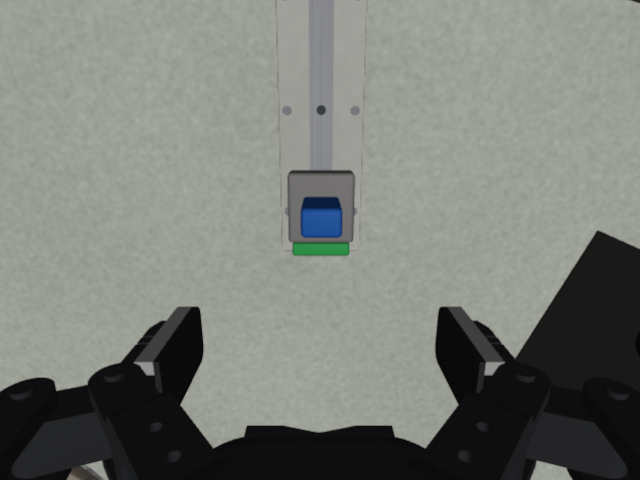

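Both views show the carriage flush with the green bumper: in the wrist view the carriage edge meets the bumper at about row 242. The yellow carriage hasn't moved, and the gripper is clear of everything.

```bash
python3 -c "
from station import workorder;print(workorder.sign_off())"
```

```text
the job is handed in; nothing more can be done
None
```

I ran the blue-gripped carriage up against the red bumper, then all the way back against the green one, at about 40 mm/s. I released it there, lifted the gripper clear and handed the job in at about 14.5 s of the 38 s allowed.

- **Red end:** the carriage stopped after 58 mm of travel, and the force along the rail rose to about 17 N. The side view showed it up against the bumper.
- **Green end:** it stopped after 160 mm of return travel, which is the full stroke, and the force along the rail rose to about 13 N. After release, the side and wrist views showed the carriage flush with the bumper.
- **Sticky spots:** I found none. Between the ends the force stayed low and even, but I only read it about once a second, so a very short sticky spot could have been missed.
- **Yellow carriage:** its grip is at the same pixels in the side view before and after.

The top and wrist cameras disagreed by about 5 mm sideways on the grip's position. I aimed between the two, and the largest force during the runs was about 25 N in total, while pressing on the red bumper.

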